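Start a self-tapping lid screw with the bench driver stand

TASK

Push the carriage with the sensor housing fully home under the driver stand by its orange tab. Then start the standing self-tapping screw: press the driver knob firmly down and, while pressing, turn it clockwise until the screw itself has turned at least a third of a turn, in several strokes if need be. Finally let the knob spring up and leave everything else on the bench where it is.

Things in the scene. Friction and masses are not known exactly. Their poses are not given: they have to be found in the camera images.
- stand: Screw-driving stand bolted to the bench: white base plate 240 x 300 x 18, low aluminium gantry (two posts 256 apart, crossbeam 40 deep, top 145 above the bench). Origin on the bench under the vertical spindle axis; z up, x is the way the carriage slides home (roughly away from the robot), y runs along the crossbeam.
- carriage (a joint): Travel of the carriage along the stand's +x, in m: 0 is fully out towards the robot, 0.050 is home against its stop, where the standing screw lies right under the bit. It starts between 0 and 0.02. It slides against about 2.5 N of friction and stays where it is left.
- tab (a point): Middle of the robot-side face of the carriage's upright orange push tab (plate 60 wide along the stand's y, 8 thick, top 87 above the bench; this point 60 above the bench). The face is free to push on; only the 18 high base plate lies in front of it. With the carriage home this point is 89 from the spindle axis. Same axes as the stand.
- knob_grip (a point): Middle of the red bar grip of the driver knob, on the spindle axis, 215 above the bench when up. Bar 54 long along this frame's x, 18 thick along y, 34 high (17 above and below this point), white mark at its +x end; it stands on a black flange 60 across, 8 thick, fixed to it, whose top is 17 below this point and may be pushed down on. z up.
- knob (a joint): Angle of the knob in rad, growing clockwise seen from above; at 0 the bar lies along the stand's x with its mark at +x. It turns freely without end both ways while not pressed down.
- spindle (a joint): How far knob and spindle are pressed down, in m: 0 up, 0.024 at the lower stop. A spring lifts it (2.5 N at the top, 6 N at the bottom). The bit meets the screw at about 0.006; from there a spring in the bit presses the screw with 1 N plus 0.6 N per mm, so the push at the knob grows to about 18 N at 0.024. 0.018 to 0.024 is firm enough.
- screw (a joint): Turn of the brass self-tapping screw in rad, growing clockwise seen from above (driving in); 0 at the start, standing in its pilot hole. It follows the knob, both ways, only while the bit presses it with more than about 4 to 6 N; with less the bit slips. It resists with about 0.02 N m, sinks 3 mm per turn and stays where it is left.
- screw_top (a point): Middle of the top of the standing screw's brass washer head (20 across, with a black slot), at the far right (stand +x, -y) corner of the aluminium lid of the blue sensor housing on the carriage; its head stands 14 above the lid, the other three screws are already down. 78 above the bench at the start.
- mouse: Bystander: white computer mouse, 105 x 60 x 30. Origin at its underside.
- screwdriver: Bystander: hand screwdriver with a yellow handle, lying; only a bystander (the stand does the driving).
- screw_tray: Bystander: blue open tray of spare brass screws, 100 x 130 x 30. Origin at its underside.
- mug: Bystander: blue ceramic mug, 80 across, 90 high. Origin at its underside.
- sleeve: Bystander: black plastic tube standing upright, 70 across, 100 high. Origin at its underside.
- magnet_ring: Bystander: dark steel ring, 64 across, 22 high. Origin at its underside.
- gauge_block: Bystander: steel block 70 x 45 x 35 with a brass button on top. Origin at its underside.

How it is judged:
On the way, in this order (a step that is already met when the one before it is completed fails the run):
1. the carriage is home under the driver (value of joint carriage above 0.045 m), for 0.2 s.
2. the screw has turned in far enough to bite (value of joint carriage above 0.045 m and value of joint screw above 2 rad), for 0.2 s.
At the end, for the whole second after the job is handed in: The carriage is within 5 mm of its stop, the screw stands turned clockwise by more than 2.0 rad (a little under a third of a turn), and the knob is up within 4 mm and still (all of step 2 and value of joint spindle below 0.004 m and velocity of joint knob between -0.1 and 0.1 rad/s); the robot touches nothing.
It fails at once if a bystander is shoved by more than 30 mm (distance of any of mouse, screwdriver, screw_tray, mug, sleeve, magnet_ring, gauge_block from where it was at the start of the episode above 0.03 m).
It also fails if it takes over 70 s, if anything falls off the work surface, if the arm or the gripper's body presses on something with over 40 N, if the wrist force passes 120 N, or if a joint passes its speed limit or range.

ROBOT

A 6-joint arm with a two-finger parallel gripper is mounted at the origin on the work surface. World frame = base frame: x ahead of the robot, y to its left, z up, the work surface at z = 0. Lengths are in m, angles in rad, forces in N, time in s.
With the tool pointing down it reaches from about 0.3 to 0.875 m from the base axis. Payload 6.4 kg.
Tool frame: the origin (TCP) lies at the centre of the arm's flange, where the gripper is bolted on; the fingertips stand 173 mm ahead of it and the grasp point (between the pads) lies 155 mm ahead of it; z points along the fingers, x is the direction in which the jaws open and shut, and the axes are right-handed (so a half turn about z gives the same grasp; the last joint's range is limited). The gripper opens to 85 mm and grips with 20 to 120 N. Pads are 22 mm wide; open, the fingers measure 114 mm over their backs; the gripper's body (76 mm by 85 mm) begins 54 mm behind the grasp point. The pads swing forward as they close: fully open they stand 13 mm farther back than shut.
Start: joints at [0.929, 0.181, 1.607, -0, 1.354, -0.206], TCP at [0.243, 0.521, 0.405] pointing down, gripper open.
Joint ranges: [-2.99, 2.99], [-0.89, 2.07], [0.3, 2.58], [-1.14, 4.28], [0, 2.63], [-3.12, 3.12]. Speed limits (rad/s): [2.57, 2.57, 3.01, 3.14, 3.14, 3.14].

INTERFACE

Orientations are given as a unit quaternion [w, x, y, z].
In Python, from bench import ctrl gives the robot as it stands. The module is installed in compiled form; this text tells all that it offers.
- The arm moves only by the tool move_arm, never from a script. Its argument "moves" is a list of rows, each an object of numbers: "gripper": the opening in per cent of the stroke, from 0 (shut) to 100 (fully open); "x", "y", "z": the shift along the tool's x, y, z in cm; "roll": the turn about the tool's z in degrees. In form: [{"gripper": .., "x": .., "y": .., "z": .., "roll": ..}, ...]. A call has 1 to 5 rows; each row shifts and turns the commanded pose from where the row before left it, along the tool's axes as they then stand; what a row does not reach is not made up. A row lasts 1/8 s, in which the tool goes at most 62.5 mm and 10.7 degrees, less where a joint would pass 70% of its speed; a pose out of reach is approached as far as the arm can. A call is refused whole if a number of a shift passes 6.25 or a number of a turn 10.7, either way. A call with a gripper value outside its range is refused whole. The fingers move at their own pace and stop on an object; the grip force is fixed at half the most. Time passes only in rows, so rows that do not move let the fingers close. It gives the time, the measured TCP pose, the force and the opening at its end, in the units of the state.
- ctrl.get_obs(): the state, without advancing time (a new reading comes with each control period).
- ctrl.camera(name): name is "side" or "top"; returns a dict with "img" (480x640x3 uint8, red, green, blue), "fx", "fy", "cx", "cy" (pixels), "world_from_camera" (4x4, takes a point from camera to world coordinates). Camera axes: x right, y up, looking along -z (the intrinsics and any distortion apply to the point x, -y, -z); pixel columns grow to the right and rows downward; lengths in m; the calibration is good to about 2 mm. A picture is of the moment at which its call begins. There is no depth.
- ctrl.hand_in(): hands the job in, once; it reports no verdict.
The state is a dict: "time_s": time; "q": joint angles; "dq": joint speeds; "joint_efforts": joint torques, N m; "eef_pos": TCP position; "eef_rot": TCP orientation; "wrist_force": force on the tool from outside, world axes, zero at the start; "torque": the same for the moment, N m; "opening": opening from 0.0 (shut) to 1.0 (fully open).
Only numpy, scipy, OpenCV 4.12 (cv2) and the standard library are available. Lean on these libraries where they do the work, as an engineer would, in place of code of your own. Each camera call takes 0.05 s, during which the arm holds its last target. There are 200 camera calls.

## Working session

There is one attempt and no reset: what is moved stays moved. The work goes in short steps, Python scripts to look and compute and a tool call to move; the robot and the scene stay as the last step left them, time stands still between calls to the robot, and variables do not carry over. Pictures are saved under pics/ and viewed, about 8 in all and at most 12, crops included, and the job is handed in when it is done.

Besides the shell and the picture viewer there is one more tool, called after "Call:" as name(argument=value, ...), one argument or row to a line, values as JSON. move_arm: Moves the arm, as the interface text tells. Its arguments: {"type":"object","properties":{"moves":{"type":"array","items":{"type":"object","properties":{"gripper":{"type":"number"},"x":{"type":"number"},"y":{"type":"number"},"z":{"type":"number"},"roll":{"type":"number"}}}}},"required":["moves"]}

```bash
mkdir -p pics; cat > h.py <<'E'
import numpy as np, cv2
from bench import ctrl
def snap(n,f):
    c=ctrl.camera(n); cv2.imwrite(f,c["img"][:,:,::-1]); return c
def ray(c,u,v):
    T=np.array(c["world_from_camera"]); d=np.array([(u-c["cx"])/c["fx"],-(v-c["cy"])/c["fy"],-1.])
    return T[:3,3],T[:3,:3]@d
def onz(c,u,v,z):
    o,d=ray(c,u,v); return o+d*(z-o[2])/d[2]
def proj(c,p):
    T=np.array(c["world_from_camera"]); q=T[:3,:3].T@(np.array(p)-T[:3,3]); return c["cx"]+c["fx"]*q[0]/-q[2], c["cy"]-c["fy"]*q[1]/-q[2]
E
python3 - <<'E'
from h import *
for n in("top","side"):
    c=snap(n,f"pics/{n}0.png"); print(n,{k:v for k,v in c.items() if k!="img"})
o=ctrl.get_obs();print(o)
E
```

```text
top {'fx': 623.0211401236436, 'fy': 623.0211401236436, 'cx': 317.58621745271336, 'cy': 232.30749556283098, 'world_from_camera': array([[-0.00359391,  0.9813151 , -0.19237399,  0.15077757],
       [-0.99994828, -0.00535691, -0.00864511, -0.03715688],
       [-0.00951411,  0.19233297,  0.9812836 ,  1.69167233],
       [ 0.        ,  0.        ,  0.        ,  1.        ]])}
side {'fx': 496.3230991236564, 'fy': 496.3230991236564, 'cx': 318.10711963804954, 'cy': 235.29640497120542, 'world_from_camera': array([[ 0.76314977,  0.48661542, -0.42521508, -0.06362809],
       [-0.64613428,  0.58540664, -0.48970354, -0.63492884],
       [ 0.01062643,  0.64846318,  0.76117185,  1.0715901 ],
       [ 0.        ,  0.        ,  0.        ,  1.        ]])}
{'time_s': 0.1, 'q': array([ 9.28692662e-01,  1.81457495e-01,  1.60787759e+00,  4.88040258e-06,
        1.35378281e+00, -2.06300414e-01]), 'dq': array([ 0.00088889, -0.00136697, -0.00163215,  0.0002608 , -0.00147637,
       -0.0008825 ]), 'joint_efforts': array([ 3.30587418e-04, -4.45880127e+01, -3.52235913e+01, -2.42184806e-04,
        4.22399462e-03, -4.33325802e-07]), 'eef_pos': array([0.24258141, 0.52108647, 0.40389393]), 'eef_rot': array([ 2.67277425e-04,  8.43249322e-01,  5.37522092e-01, -7.14257360e-04]), 'wrist_force': array([-0.9096234 , -0.19447246,  0.88838123]), 'torque': array([-0.05038884,  0.02216458,  0.00410569]), 'opening': 0.9999693326793817}
```

View pics/top0.png

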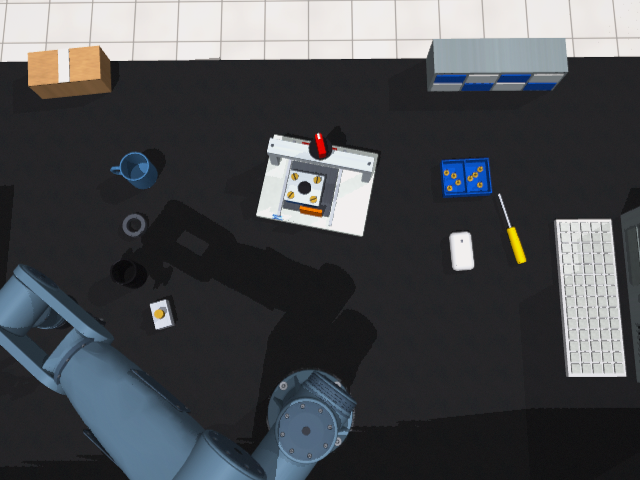

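View pics/side0.png

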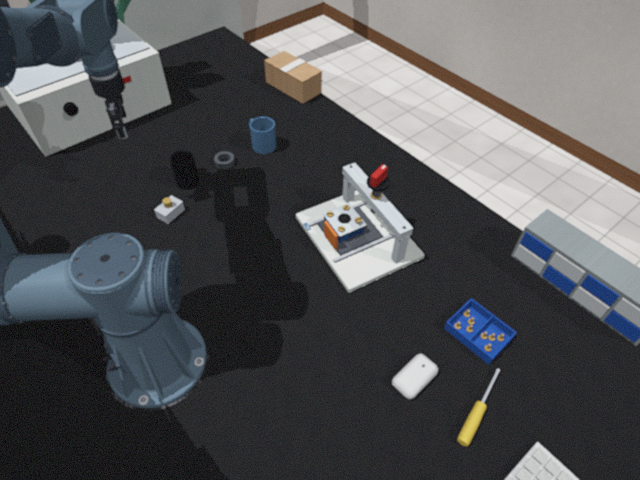

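The top view shows the stand around (317,185), the red knob at (320,144) and the orange tab at (311,210). The side view shows the knob at (378,176) and the tab at (331,234). The bystanders are well clear of all of these.

```bash
cat >> h.py <<'E'
def mask(c,kind):
    h=cv2.cvtColor(c["img"],cv2.COLOR_RGB2HSV); H,S,V=h[...,0].astype(int),h[...,1],h[...,2]
    if kind=="red": m=((H<5)|(H>174))&(S>170)&(V>90)
    else: m=(H>=6)&(H<=16)&(S>170)&(V>90)
    m=m.astype(np.uint8); m[:,:230]=0; m[:110]=0; m[260:]=0; m[:,420:]=0
    n,l,s,ce=cv2.connectedComponentsWithStats(m); i=1+np.argmax(s[1:,4]); return (l==i).astype(np.uint8),ce[i],s[i]
def tri(cs,ps):
    A=np.zeros((3,3));b=np.zeros(3)
    for c,(u,v) in zip(cs,ps):
        o,d=ray(c,u,v); d=d/np.linalg.norm(d); P=np.eye(3)-np.outer(d,d); A+=P;b+=P@o
    p=np.linalg.solve(A,b); return p,[np.subtract(proj(c,p),q).round(1) for c,q in zip(cs,ps)]
E
python3 - <<'E'
from h import *
t=ctrl.camera("top"); s=ctrl.camera("side")
for k in("red","orange"):
    r=[mask(c,k) for c in(t,s)]
    print(k,[(x[1].round(1),x[2]) for x in r],tri((t,s),[x[1] for x in r]))
    for x in r: print(cv2.minAreaRect(cv2.findNonZero(x[0])))
# base plate: white mask hull
for c in (t,):
    g=(c["img"].min(2)>150).astype(np.uint8); g[:,:240]=0;g[:,400:]=0;g[:120]=0;g[250:]=0
    hull=cv2.convexHull(cv2.findNonZero(g)); ap=cv2.approxPolyDP(hull,5,True)[:,0]
    print([(p.tolist(),onz(c,*p,.018).round(4)) for p in ap])
a=cv2.resize(t["img"][120:245,245:390],None,fx=4,fy=4,interpolation=cv2.INTER_CUBIC)
cv2.imwrite("pics/c1.png",a[:,:,::-1])
E
```

```text
red [(array([320.2, 146. ]), array([315, 133,  11,  25, 166], dtype=int32)), (array([377.7, 176.4]), array([370, 167,  18,  20, 202], dtype=int32))] (array([ 0.65788718, -0.03108751,  0.21491607]), [array([-0.2,  0.3]), array([ 0.3, -0.1])])
((320.0294189453125, 145.11769104003906), (24.01102638244629, 7.761139392852783), 75.96376037597656)
((378.5000305175781, 175.50001525878906), (11.31370735168457, 24.041629791259766), 45.0)
orange [(array([310.4, 210.7]), array([300, 206,  22,  10, 146], dtype=int32)), (array([330.5, 235. ]), array([325, 222,  12,  27, 151], dtype=int32))] (array([ 0.52994333, -0.00331857,  0.05735007]), [array([-0.1,  0.2]), array([ 0.2, -0.1])])
((310.4615478515625, 210.6923065185547), (22.357236862182617, 6.667947769165039), 11.309932708740234)
((330.74005126953125, 234.8200225830078), (27.40000343322754, 8.199999809265137), 53.13010025024414)
[([377, 155], array([ 0.6988, -0.1898,  0.018 ])), ([362, 235], array([ 0.4707, -0.1438,  0.018 ])), ([256, 214], array([0.5312, 0.1471, 0.018 ])), ([274, 135], array([0.7598, 0.0998, 0.018 ])), ([318, 133], array([ 0.7649, -0.0246,  0.018 ]))]
```

View pics/c1.png

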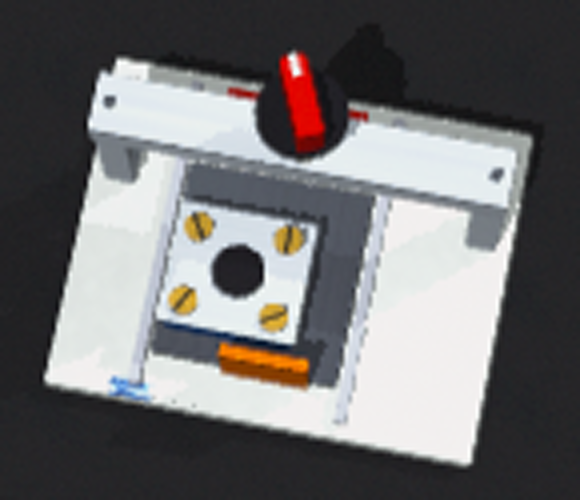

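Call:
move_arm(
  moves=[
    {"gripper": 0,"x": -3.68,"y": 4.23,"z": 0,"roll": 0},
    {"gripper": 0,"x": -3.68,"y": 4.23,"z": 0,"roll": 0},
    {"gripper": 0,"x": -3.68,"y": 4.23,"z": 0,"roll": 0},
    {"gripper": 0,"x": -3.68,"y": 4.23,"z": 0,"roll": 0},
    {"gripper": 0,"x": -3.68,"y": 4.23,"z": 0,"roll": 0},
  ],
)

```text
time_s: 0.82
eef_pos: [0.3571, 0.2636, 0.4048]
eef_rot: [0.0, 0.843, 0.538, 0.0]
wrist_force: [0.3, -0.4, 0.2]
opening: -0.0
```

Call:
move_arm(
  moves=[
    {"gripper": 0,"x": -3.68,"y": 4.23,"z": 0,"roll": 0},
    {"gripper": 0,"x": -3.68,"y": 4.23,"z": 0,"roll": 0},
    {"gripper": 0,"x": -3.68,"y": 4.23,"z": 0,"roll": 0},
    {"gripper": 0,"x": -3.68,"y": 4.23,"z": 0,"roll": 0},
    {"gripper": 0,"x": -3.68,"y": 4.23,"z": 0,"roll": 0},
  ],
)

```text
time_s: 1.45
eef_pos: [0.4712, 0.0073, 0.4048]
eef_rot: [0.0, 0.843, 0.537, 0.0]
wrist_force: [0.8, 0.2, -0.4]
opening: 0.0
```

Call:
move_arm(
  moves=[
    {"gripper": 0,"x": 0,"y": 0,"z": 4,"roll": -6.6},
    {"gripper": 0,"x": 0,"y": 0,"z": 4,"roll": -6.6},
    {"gripper": 0,"x": 0,"y": 0,"z": 0,"roll": 0},
  ],
)

```text
time_s: 1.82
eef_pos: [0.4694, 0.0092, 0.3218]
eef_rot: [-0.003, 0.776, 0.63, -0.002]
wrist_force: [-0.5, -0.2, 0.3]
opening: -0.002
```

Call:
move_arm(
  moves=[
    {"gripper": 0,"x": 0,"y": 0,"z": 5,"roll": 0},
    {"gripper": 0,"x": 0,"y": 0,"z": 4.5,"roll": 0},
    {"gripper": 0,"x": 0,"y": 0,"z": 0,"roll": 0},
  ],
)

```text
time_s: 2.2
eef_pos: [0.4699, 0.0095, 0.2285]
eef_rot: [-0.002, 0.776, 0.63, -0.002]
wrist_force: [-0.0, -0.1, 0.1]
opening: -0.003
```

```bash
python3 - <<'E'
from h import *
t=ctrl.camera("top"); s=ctrl.camera("side")
a=[cv2.resize(c["img"][y:y+160,x:x+130],None,fx=3,fy=3) for c,x,y in((t,250,110),(s,290,130))]
cv2.imwrite("pics/c2.png",np.hstack(a)[:,:,::-1]); print(ctrl.get_obs()["eef_pos"])
E
```

```text
[0.47192339 0.00908175 0.23172431]
```

View pics/c2.png

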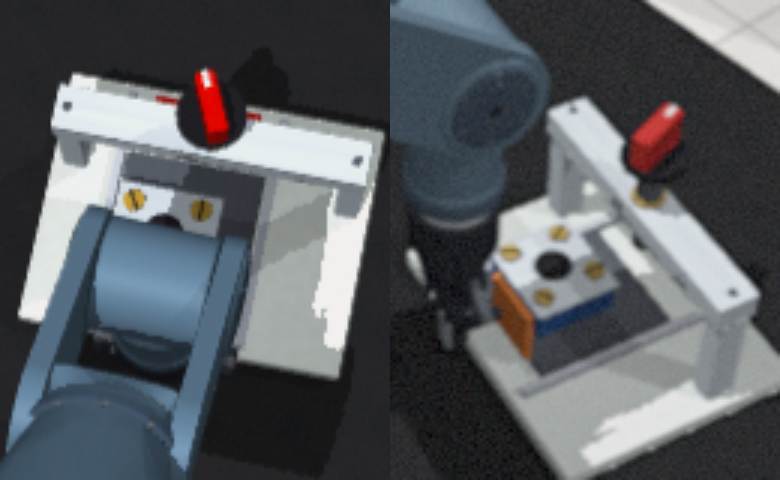

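The top view shows the gripper in front of the stand. In the side panel the shut fingers are near (447,330), just on the robot side of the tab at (512,310). I'm starting the push.

Call:
move_arm(
  moves=[
    {"gripper": 0,"x": 0,"y": 1.5,"z": 0.5,"roll": 0},
    {"gripper": 0,"x": 0,"y": 1.5,"z": 0,"roll": 0},
    {"gripper": 0,"x": 0,"y": 1.2,"z": 0,"roll": 0},
    {"gripper": 0,"x": 0,"y": 1,"z": 0,"roll": 0},
    {"gripper": 0,"x": 0,"y": 1,"z": 0,"roll": 0},
  ],
)

```text
time_s: 2.92
eef_pos: [0.5319, -0.0035, 0.2248]
eef_rot: [-0.0, 0.776, 0.631, -0.0]
wrist_force: [-2.9, 1.0, 1.4]
opening: -0.002
```

Call:
move_arm(
  moves=[
    {"gripper": 0,"x": 0,"y": 1,"z": 0,"roll": 0},
    {"gripper": 0,"x": 0,"y": 0.5,"z": 0,"roll": 0},
    {"gripper": 0,"x": 0,"y": 0.5,"z": 0,"roll": 0},
    {"gripper": 0,"x": 0,"y": 0.3,"z": 0,"roll": 0},
  ],
)

```text
time_s: 3.42
eef_pos: [0.5542, -0.0082, 0.2245]
eef_rot: [-0.0, 0.776, 0.631, -0.0]
wrist_force: [-2.0, 0.8, 1.5]
opening: 0.004
```

Contact is at about 2.5–3 N, so the carriage is sliding. I'll continue in small steps until it meets the stop.

Call:
move_arm(
  moves=[
    {"gripper": 0,"x": 0,"y": 0.3,"z": 0,"roll": 0},
    {"gripper": 0,"x": 0,"y": 0.3,"z": 0,"roll": 0},
    {"gripper": 0,"x": 0,"y": 0.2,"z": 0,"roll": 0},
  ],
)

```text
time_s: 3.8
eef_pos: [0.5615, -0.0097, 0.2245]
eef_rot: [-0.001, 0.776, 0.631, -0.001]
wrist_force: [-10.8, 2.7, 8.8]
opening: 0.001
```

Call:
move_arm(
  moves=[
    {"gripper": 0,"x": 0,"y": 0.2,"z": 0,"roll": 0},
    {"gripper": 0,"x": 0,"y": 0.2,"z": 0,"roll": 0},
  ],
)

```text
time_s: 4.05
eef_pos: [0.5629, -0.0099, 0.2245]
eef_rot: [-0.004, 0.776, 0.631, -0.004]
wrist_force: [-27.2, 4.5, 25.0]
opening: 0.002
```

The force rises sharply at the predicted home position, so the carriage is against its stop. Now backing off and lifting.

Call:
move_arm(
  moves=[
    {"gripper": 0,"x": 0,"y": -1,"z": 0,"roll": 0},
    {"gripper": 0,"x": 0,"y": -4,"z": 0,"roll": 0},
    {"gripper": 0,"x": 0,"y": -3,"z": -4,"roll": 0},
    {"gripper": 50,"x": 0,"y": 0,"z": -6,"roll": 0},
    {"gripper": 100,"x": 0,"y": 0,"z": -6,"roll": 0},
  ],
)

```text
time_s: 4.68
eef_pos: [0.4872, 0.0056, 0.3866]
eef_rot: [0.001, 0.776, 0.631, 0.0]
wrist_force: [1.3, -0.6, 0.5]
opening: 0.418
```

Call:
move_arm(
  moves=[
    {"gripper": 100,"x": 0,"y": 0,"z": -6,"roll": 0},
    {"gripper": 100,"x": 0,"y": 0,"z": -2,"roll": 0},
    {"gripper": 100,"x": 0,"y": 0,"z": 0,"roll": 0},
  ],
)

```text
time_s: 5.05
eef_pos: [0.488, 0.0054, 0.467]
eef_rot: [0.003, 0.776, 0.631, 0.002]
wrist_force: [-0.4, -0.2, -0.8]
opening: 1.001
```

```bash
python3 - <<'E'
from h import *
o=ctrl.get_obs();print(o["eef_pos"],o["q"])
t=ctrl.camera("top"); s=ctrl.camera("side")
a=[cv2.resize(c["img"][y:y+160,x:x+130],None,fx=3,fy=3) for c,x,y in((t,250,110),(s,290,130))]
cv2.imwrite("pics/c3.png",np.hstack(a)[:,:,::-1])
for c,n in((t,"t"),(s,"s")):
    for k in("red","orange"):
        try: m=mask(c,k); print(n,k,m[1],m[2])
        except Exception as e: print(n,k,e)
E
```

```text
[0.48795905 0.00540138 0.46698636] [-2.32666353e-01 -6.91654196e-02  1.74320429e+00 -2.35435579e-04
  1.46136198e+00 -1.59785457e+00]
t red [319.11666667 139.53333333] [315 133   9  12  60]
t orange attempt to get argmax of an empty sequence
s red [378.16230366 176.15706806] [371 167  16  20 191]
s orange [346.4522293  228.41401274] [340 218  13  24 157]
```

View pics/c3.png

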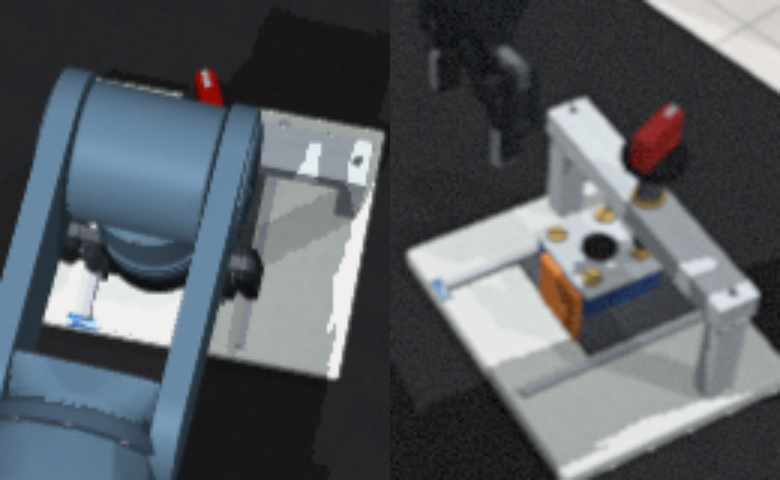

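The carriage is now under the beam: in the side panel the tab has moved to (560,295) and the screw is below the beam. Next I go above the knob and turn the jaws across the bar.

Call:
move_arm(
  moves=[
    {"gripper": 100,"x": 0,"y": 5.85,"z": 0,"roll": 0},
    {"gripper": 100,"x": 0,"y": 5.85,"z": 0,"roll": 0},
    {"gripper": 100,"x": 0,"y": 5.85,"z": 0,"roll": 0},
  ],
)

```text
time_s: 5.52
eef_pos: [0.6608, -0.0306, 0.4619]
eef_rot: [-0.001, 0.776, 0.631, -0.001]
wrist_force: [0.7, -0.4, 1.1]
opening: 1.0
```

Call:
move_arm(
  moves=[
    {"gripper": 100,"x": 0,"y": 0,"z": 1,"roll": -8},
    {"gripper": 100,"x": 0,"y": 0,"z": 1,"roll": -8},
    {"gripper": 100,"x": 0,"y": 0,"z": 1,"roll": -8},
    {"gripper": 100,"x": 0,"y": 0,"z": 0,"roll": 0},
  ],
)

```text
time_s: 6.02
eef_pos: [0.6589, -0.0302, 0.4309]
eef_rot: [-0.003, 0.628, 0.778, -0.001]
wrist_force: [0.0, 0.5, 0.6]
opening: 1.001
```

```bash
python3 - <<'E'
from h import *
o=ctrl.get_obs();print(o["eef_pos"],o["q"],o["eef_rot"])
s=ctrl.camera("side")
print(proj(s,[.66,-.03,.215]),proj(s,[.66,-.03,.232]))
cv2.imwrite("pics/c4.png",cv2.resize(s["img"][70:220,300:450],None,fx=4,fy=4)[:,:,::-1])
E
```

```text
[ 0.65885707 -0.0301819   0.43090579] [-2.25328546e-01  3.49117992e-01  1.34624635e+00 -8.80378104e-05
  1.45200098e+00 -2.00817499e+00] [-0.00257473  0.62829867  0.77796687 -0.00130522]
(np.float64(378.2805428185996), np.float64(175.70707557593835)) (np.float64(378.9790913402484), np.float64(170.68498716623117))
```

View pics/c4.png

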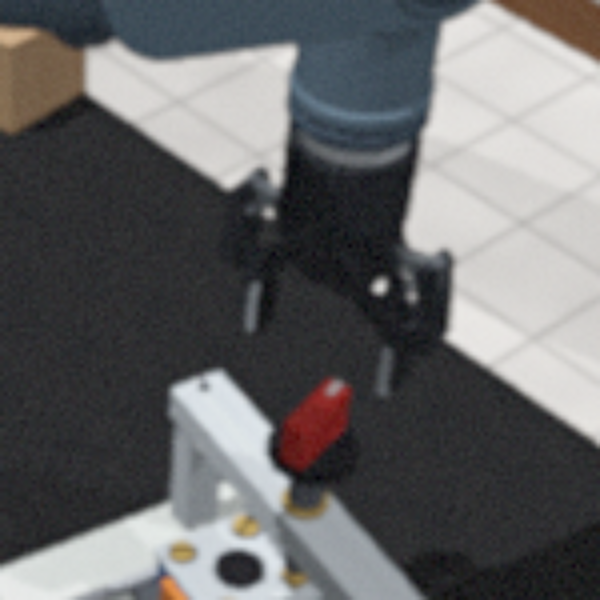

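The jaws straddle the red bar, with fingers at (252,305) and (385,370) and the bar at (316,425). Now descending and closing.

Call:
move_arm(
  moves=[
    {"gripper": 100,"x": 0,"y": 0,"z": 3,"roll": 0},
    {"gripper": 100,"x": 0,"y": 0,"z": 2.6,"roll": 0},
    {"gripper": 50,"x": 0,"y": 0,"z": 0,"roll": 0},
    {"gripper": 5,"x": 0,"y": 0,"z": 0,"roll": 0},
    {"gripper": 5,"x": 0,"y": 0,"z": 0,"roll": 0},
  ],
)

```text
time_s: 6.7
eef_pos: [0.6597, -0.0303, 0.3805]
eef_rot: [0.001, 0.628, 0.778, 0.001]
wrist_force: [0.1, 0.1, -0.2]
opening: 0.379
```

Call:
move_arm(
  moves=[
    {"gripper": 0,"x": 0,"y": 0,"z": 0,"roll": 0},
    {"gripper": 0,"x": 0,"y": 0,"z": 0,"roll": 0},
  ],
)

```text
time_s: 6.95
eef_pos: [0.6596, -0.0305, 0.38]
eef_rot: [0.001, 0.628, 0.778, 0.0]
wrist_force: [1.2, -1.2, 3.0]
opening: 0.201
```

Gripped: the opening of 0.20 matches the 18 mm bar. Pressing down.

Call:
move_arm(
  moves=[
    {"gripper": 0,"x": 0,"y": 0,"z": 0.5,"roll": 0},
    {"gripper": 0,"x": 0,"y": 0,"z": 0.5,"roll": 0},
    {"gripper": 0,"x": 0,"y": 0,"z": 0.4,"roll": 0},
    {"gripper": 0,"x": 0,"y": 0,"z": 0.3,"roll": 0},
    {"gripper": 0,"x": 0,"y": 0,"z": 0,"roll": 0},
  ],
)

```text
time_s: 7.58
eef_pos: [0.6597, -0.0304, 0.3635]
eef_rot: [0.001, 0.628, 0.778, 0.0]
wrist_force: [-2.1, -2.5, 12.1]
opening: 0.201
```

Call:
move_arm(
  moves=[
    {"gripper": 0,"x": 0,"y": 0,"z": 0.2,"roll": 0},
    {"gripper": 0,"x": 0,"y": 0,"z": 0.2,"roll": 0},
    {"gripper": 0,"x": 0,"y": 0,"z": 0,"roll": 0},
  ],
)

```text
time_s: 7.95
eef_pos: [0.6596, -0.0304, 0.3602]
eef_rot: [0.001, 0.628, 0.778, 0.0]
wrist_force: [-3.5, -1.5, 14.4]
opening: 0.2
```

The 14.4 N reading matches a press of about 20 mm. I'll add 1.5 mm and turn clockwise.

Call:
move_arm(
  moves=[
    {"gripper": 0,"x": 0,"y": 0,"z": 0.15,"roll": 0},
    {"gripper": 0,"x": 0,"y": 0,"z": 0,"roll": 4},
    {"gripper": 0,"x": 0,"y": 0,"z": 0,"roll": 8},
    {"gripper": 0,"x": 0,"y": 0,"z": 0,"roll": 8},
    {"gripper": 0,"x": 0,"y": 0,"z": 0,"roll": 8},
  ],
)

```text
time_s: 8.57
eef_pos: [0.6596, -0.0309, 0.3591]
eef_rot: [0.002, 0.799, 0.602, 0.0]
wrist_force: [-5.0, -4.1, 16.9]
opening: 0.2
```

Call:
move_arm(
  moves=[
    {"gripper": 0,"x": 0,"y": 0,"z": 0,"roll": 8},
    {"gripper": 0,"x": 0,"y": 0,"z": 0,"roll": 8},
    {"gripper": 0,"x": 0,"y": 0,"z": 0,"roll": 8},
    {"gripper": 0,"x": 0,"y": 0,"z": 0,"roll": 8},
    {"gripper": 0,"x": 0,"y": 0,"z": 0,"roll": 8},
  ],
)

```text
time_s: 9.2
eef_pos: [0.6594, -0.0314, 0.3588]
eef_rot: [0.002, 0.956, 0.292, 0.0]
wrist_force: [-6.1, -5.7, 15.8]
opening: 0.196
```

Call:
move_arm(
  moves=[
    {"gripper": 0,"x": 0,"y": 0,"z": 0,"roll": 8},
    {"gripper": 0,"x": 0,"y": 0,"z": 0,"roll": 8},
    {"gripper": 0,"x": 0,"y": 0,"z": 0,"roll": 8},
    {"gripper": 0,"x": 0,"y": 0,"z": 0,"roll": 8},
    {"gripper": 0,"x": 0,"y": 0,"z": 0,"roll": 8},
  ],
)

```text
time_s: 9.82
eef_pos: [0.6589, -0.0316, 0.3584]
eef_rot: [0.002, 0.999, -0.053, -0.0]
wrist_force: [-9.3, -6.7, 15.6]
opening: 0.201
```

Call:
move_arm(
  moves=[
    {"gripper": 0,"x": 0,"y": 0,"z": 0,"roll": 8},
    {"gripper": 0,"x": 0,"y": 0,"z": 0,"roll": 8},
    {"gripper": 0,"x": 0,"y": 0,"z": 0,"roll": 8},
    {"gripper": 0,"x": 0,"y": 0,"z": 0,"roll": 8},
    {"gripper": 0,"x": 0,"y": 0,"z": 0,"roll": 8},
  ],
)

```text
time_s: 10.45
eef_pos: [0.6585, -0.0314, 0.358]
eef_rot: [0.002, 0.92, -0.391, -0.001]
wrist_force: [-11.7, -5.6, 16.0]
opening: 0.198
```

Call:
move_arm(
  moves=[
    {"gripper": 0,"x": 0,"y": 0,"z": 0,"roll": 8},
    {"gripper": 0,"x": 0,"y": 0,"z": 0,"roll": 6},
    {"gripper": 0,"x": 0,"y": 0,"z": 0,"roll": 0},
    {"gripper": 0,"x": 0,"y": 0,"z": 0,"roll": 0},
  ],
)

```text
time_s: 10.95
eef_pos: [0.6584, -0.0312, 0.3578]
eef_rot: [0.002, 0.867, -0.498, -0.001]
wrist_force: [-11.7, -5.5, 15.6]
opening: 0.198
```

```bash
python3 - <<'E'
from h import *
o=ctrl.get_obs();print(o["eef_pos"],o["q"],o["torque"])
s=ctrl.camera("side")
cv2.imwrite("pics/c5.png",cv2.resize(s["img"][120:270,300:450],None,fx=4,fy=4)[:,:,::-1])
E
```

```text
[ 0.658366   -0.03119386  0.35784875] [-0.22634136  0.40521045  1.4211134  -0.00320784  1.31769872  0.81809746] [-0.89753888  1.88659293 -0.04084727]
```

View pics/c5.png

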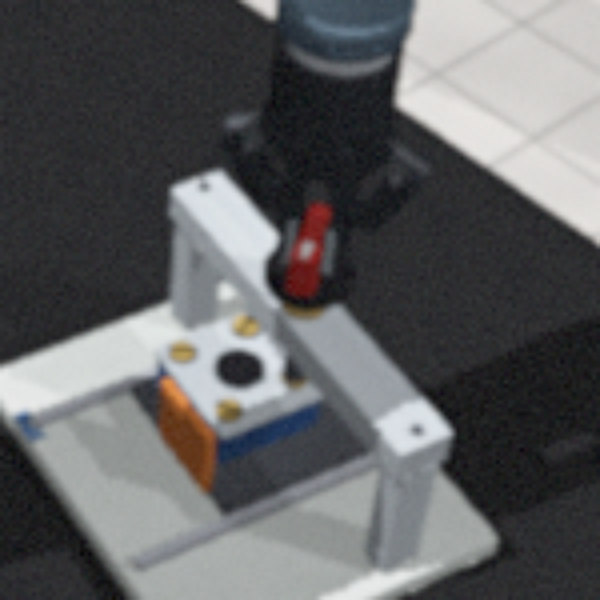

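The bar has turned with the jaws: q6 moved by 2.83 rad and the white mark now faces the robot at (307,248). The spindle stayed down with 15.6 N on it. Now letting the knob rise, still gripped, and then releasing.

Call:
move_arm(
  moves=[
    {"gripper": 0,"x": 0,"y": 0,"z": -0.5,"roll": 0},
    {"gripper": 0,"x": 0,"y": 0,"z": -0.6,"roll": 0},
    {"gripper": 0,"x": 0,"y": 0,"z": -0.6,"roll": 0},
    {"gripper": 0,"x": 0,"y": 0,"z": -0.4,"roll": 0},
    {"gripper": 0,"x": 0,"y": 0,"z": 0,"roll": 0},
  ],
)

```text
time_s: 11.62
eef_pos: [0.6584, -0.0312, 0.3766]
eef_rot: [0.002, 0.867, -0.499, -0.001]
wrist_force: [-5.9, -6.0, 3.1]
opening: 0.198
```

Call:
move_arm(
  moves=[
    {"gripper": 30,"x": 0,"y": 0,"z": 0,"roll": 0},
    {"gripper": 60,"x": 0,"y": 0,"z": 0,"roll": 0},
    {"gripper": 100,"x": 0,"y": 0,"z": 0,"roll": 0},
    {"gripper": 100,"x": 0,"y": 0,"z": 0,"roll": 0},
  ],
)

```text
time_s: 12.12
eef_pos: [0.6593, -0.0299, 0.377]
eef_rot: [-0.0, 0.867, -0.498, -0.0]
wrist_force: [0.3, 0.6, -0.9]
opening: 0.914
```

Call:
move_arm(
  moves=[
    {"gripper": 100,"x": 0,"y": 0,"z": -3,"roll": 0},
    {"gripper": 100,"x": 0,"y": 0,"z": -5,"roll": 0},
    {"gripper": 100,"x": 0,"y": 0,"z": -5,"roll": 0},
  ],
)

```text
time_s: 12.5
eef_pos: [0.6592, -0.03, 0.5083]
eef_rot: [0.0, 0.867, -0.498, -0.0]
wrist_force: [0.9, 0.2, -1.0]
opening: 1.001
```

Call:
move_arm(
  moves=[
    {"gripper": 100,"x": -5,"y": 0,"z": 0,"roll": 0},
    {"gripper": 100,"x": -5,"y": 0,"z": 0,"roll": 0},
    {"gripper": 100,"x": -5,"y": 0,"z": 0,"roll": 0},
    {"gripper": 100,"x": -5,"y": 0,"z": 0,"roll": 0},
    {"gripper": 100,"x": -5,"y": 0,"z": 0,"roll": 0},
  ],
)

```text
time_s: 13.12
eef_pos: [0.5324, 0.1872, 0.5073]
eef_rot: [-0.0, 0.867, -0.498, 0.0]
wrist_force: [0.3, -0.0, 0.4]
opening: 1.0
```

Call:
move_arm(
  moves=[
    {"gripper": 100,"x": -5,"y": 0,"z": 0,"roll": 0},
    {"gripper": 100,"x": 0,"y": 0,"z": 0,"roll": 0},
    {"gripper": 100,"x": 0,"y": 0,"z": 0,"roll": 0},
  ],
)

```text
time_s: 13.5
eef_pos: [0.5083, 0.2291, 0.5073]
eef_rot: [-0.0, 0.867, -0.498, 0.0]
wrist_force: [0.0, -0.4, -0.2]
opening: 0.996
```

```bash
python3 - <<'E'
from h import *
t=ctrl.camera("top"); s=ctrl.camera("side")
a=[cv2.resize(c["img"][y:y+160,x:x+130],None,fx=3,fy=3) for c,x,y in((t,250,110),(s,290,130))]
cv2.imwrite("pics/c6.png",np.hstack(a)[:,:,::-1])
for k in("red","orange"):
    try:
        r=[mask(c,k) for c in(t,s)]; print(k,[(x[1].round(1),x[2]) for x in r],tri((t,s),[x[1] for x in r]))
    except Exception as e: print(k,e)
E
```

```text
red [(array([319.3, 144.2]), array([312, 133,  17,  25, 185], dtype=int32)), (array([378.3, 175.5]), array([373, 164,  12,  24, 150], dtype=int32))] (array([ 0.66308573, -0.02871965,  0.21328301]), [array([-0.2,  0.3]), array([ 0.4, -0.1])])
orange [(array([316.2, 192.7]), array([303, 188,  23,  11, 114], dtype=int32)), (array([346.4, 228.3]), array([340, 215,  13,  27, 161], dtype=int32))] (array([ 0.57611248, -0.01801554,  0.06489343]), [array([-0.5,  0.9]), array([ 1. , -0.2])])
```

View pics/c6.png

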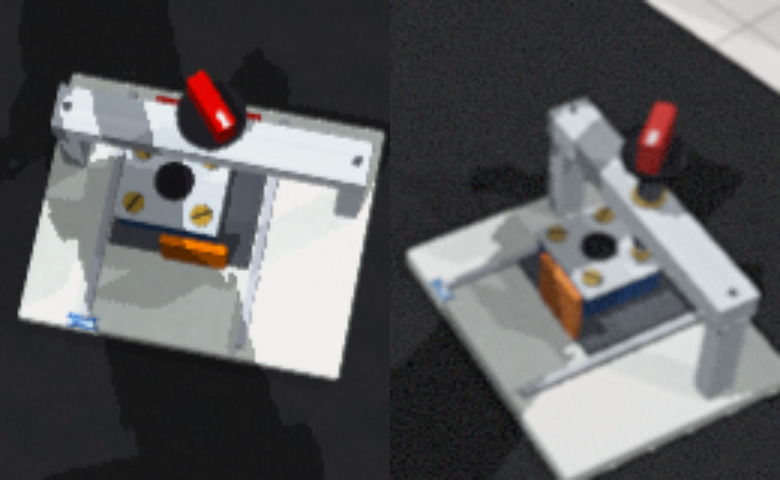

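The knob is up, at z ≈ 0.213 (0.215 at the start), with its mark turned to the robot side. The carriage is home and the arm is clear. Handing in.

```bash
python3 -c "
from h import *
print(ctrl.hand_in())"
```

```text
the job is handed in; nothing more can be done
None
```

I pushed the carriage home by its orange tab, turned the screw in with one stroke, let the knob spring up, and handed the job in at about 13.6 s. The hand-in reports no verdict.

- **Carriage:** I pushed until the force rose sharply to about 27 N, at the expected home position. The last pictures still show it there.
- **Screw:** I gripped the knob bar and pressed it down about 20–22 mm, with 14 to 17 N on it. I then turned it clockwise by 2.83 rad while pressing. The white mark turned with the jaws, so the bar did not slip in the grip.
- **Knob:** I let it rise while still gripped, opened the jaws and moved the arm away. In the last pictures the knob centre is at z ≈ 0.213 m, against 0.215 m when up.
- **Not confirmed:** I could not read the screw's turn directly because its slot is too small in the pictures. I infer it from the knob angle and the pressing force. I did not measure the bystanders again at the end; the arm passed well above them.
- **Disagreement:** sideways force on the wrist built up to about 13 N during the turn, probably from a slightly off-centre grip. It was gone once the jaws opened.

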